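# Open the tip press and hold its plate clear of the crown block

## Task

Open the hat press for the next crown: turn the red wing knob anticlockwise until the steel U-clamp under it is loose, draw the clamp all the way back by its black peg, then take the aluminium tip plate by its round wooden handle and lift it straight up off the crown block without scraping it sideways. Finish still holding the plate in the gripper, steady and level, about 10 cm above the block and straight over it, with nothing else touching it. Leave the other things on the bench and on the press board where they are.

Things in the scene. Friction and masses are not known exactly. Their poses are not given: they have to be found in the camera images.
- press: Fixed press. Plywood board 325 x 240 x 18 mm with a brown oval crown block and a dark heel block. Origin on the bench under the crown block's centre; x towards the heel block, along the clamp; z up. Board x -110 to 215, y -120 to 120 mm. Crown block 160 (x) by 197 (y) mm at its foot, flat top at z 80. Heel block x 92 to 170, y -33 to 33, top z 102; its stud at x 115, y 0.
- plate: Loose oval aluminium tip plate, 112 (x) by 140 (y) by 12 mm, 0.4 to 0.65 kg, flat on the crown block, within 2 mm of its centre. Origin: centre of its underside, z up. On it a boss 44 mm in diameter up to z 22 mm, a wooden neck 18 mm in diameter to z 46 mm, then a cylindrical wooden head 36 mm in diameter to z 76 mm.
- plate_handle (a point): Centre of the tip plate's wooden handle head (36 mm in diameter, 30 mm tall, axis upright), 61 mm above the plate's underside, straight above its centre of mass. Grip here, any yaw.
- strap (a joint): How far the steel U-clamp is drawn back along the press's +x, m: 0 home, 0.095 the stop; 0 to 0.01 at the start. At 0 its open ends reach x -20 mm of the press, over the plate's boss, so the plate cannot rise; from 0.078 on they are clear of the plate. Held fast (over 25 N) while the knob is tight; once loose it slides with 2 N and stays where left.
- strap_peg (a point): Black pull peg, 18 mm in diameter, upright on the solid tail of the U-clamp; point on its axis, 12 mm below its top, 28 mm above the clamp. Press frame: x = 180 mm + joint value, y 0, z 140 mm. The U is 48 mm wide and 10 mm thick (z 102 to 113 mm): two rails 11 mm wide, a 26 mm gap between, in which stud and handle neck stand.
- knob (a joint): Angle of the red wing knob, rad: 0 tight, growing anticlockwise seen from above (loosening), stop at 2.2; 0.05 to 0.2 at the start. The clamp begins to slip at 0.4 and is free from 0.65 on. Turning takes 0.2 N m; it stays where left and does not rise. The wing bar's long axis lies (value - 0.65) rad anticlockwise from the press's x axis.
- knob_grip (a point): Point on the knob's upright axis at the height to grip. Wing bar 62 mm long, 13 mm thick, 32 mm tall, pinched across its thickness; the point is 11.5 mm below its top, 20.5 mm above its lower edge; under it a hub 26 mm in diameter. Press frame: x 115, y 0, z 150 mm.
- pin_box: Bystander, leave alone: small red open box of pins, 75 x 52 x 32 mm, loose on the press board near the heel block; origin under its centre.
- reel: Bystander, leave alone: wooden cotton reel, 38 mm in diameter, 50 mm tall, standing loose on the press board near the heel block; origin under its centre.
- old_plate: Bystander, leave alone: an old dark wooden tip plate with the same kind of handle, 100 x 124 mm, 76 mm tall, lying on the bench; origin under its centre. It is not the plate asked for.
- hammer: Bystander, leave alone: hammer 260 mm long lying on the bench.
- brush: Bystander, leave alone: flat paste brush 200 mm long lying on the bench.
- jar: Bystander, leave alone: amber jar 72 mm in diameter, 88 mm tall, standing on the bench.

How it is judged:
On the way, in this order (a step that is already met when the one before it is completed fails the run):
1. the wing knob is loosened (value of joint knob above 0.4 rad), for 0.2 s.
2. the U-clamp is drawn back clear of the plate (value of joint strap above 0.076 m), for 0.2 s.
3. the plate is lifted off the block and held level and steady above it (z of plate in the frame of press between 0.14 and 0.23 m and horizontal distance between plate and press below 0.04 m and angle between plate's own z axis and vertical below 0.09 rad and linear speed of plate below 0.03 m/s and angular speed of plate below 0.2 rad/s and contact force between plate and the fingers above 1 N and contact force between plate and press below 0.1 N), for 0.5 s.
At the end, for the whole second after the job is handed in: The fingers still hold the plate: underside 60 to 150 mm above the block top, centre within 40 mm of straight over it, tilt under 0.09 rad, nearly still (30 mm/s, 0.2 rad/s), nothing of the press touching it; knob over 0.4 rad, clamp back over 76 mm (all of step 3 and value of joint knob above 0.4 rad and value of joint strap above 0.076 m); the arm keeps its last pose, push and grip.
It fails at once if the tip plate is tipped by more than 0.3 rad (angle between plate's own z axis and vertical above 0.3 rad).
It fails at once if the tip plate is scraped sideways over the block (more than 15 mm off its centre while less than 3 mm above it) (z of plate in the frame of press below 0.083 m and horizontal distance between plate and press above 0.015 m).
It fails at once if one of the other things is pushed more than 30 mm or knocked over (distance of any of pin_box, reel, old_plate, hammer, brush, jar from where it was at the start of the episode above 0.03 m or angle between any of jar, reel, old_plate, pin_box's own z axis and vertical above 0.4 rad).
It also fails if it takes over 58 s, if anything falls off the work surface, if the arm or the gripper's body presses on something with over 40 N, if the wrist force passes 120 N, or if a joint passes its speed limit or range.

## Robot

A 6-joint arm with a two-finger parallel gripper is mounted at the origin on the work surface. World frame = base frame: x ahead of the robot, y to its left, z up, the work surface at z = 0. Lengths are in m, angles in rad, forces in N, time in s.
With the tool pointing down it reaches from about 0.35 to 0.875 m from the base axis. Payload 4.2 kg.
Tool frame: the origin (TCP) lies at the very end of the fingers, on their centre line; the grasp point (between the pads) lies 19 mm behind it; z points along the fingers, y is the line along which they close (so a half turn about z gives the same grasp; the last joint's range is limited). The gripper opens to 87 mm and grips with 3 to 60 N. Pads are 19 mm wide; open, the fingers measure 117 mm over their backs; the gripper's body (75 mm by 190 mm) begins 51 mm behind the grasp point.
Start: joints at [1.442, 0.385, 0.008, 0, -1.194, -0.259], TCP at [0.236, 0.579, 0.223] pointing down, gripper open.
Joint ranges: [-3.14, 3.14], [-1.21, 2.06], [-1.07, 1.41], [-3.16, 2.05], [-2.99, -0.16], [-3.1, 3.1]. Speed limits (rad/s): [2.79, 2.79, 3.14, 3.14, 3.14, 3.14].

## Interface

Orientations are given as a 3x3 rotation matrix whose columns are the frame's x, y, z axes.
In Python, from station import robot gives the robot as it stands. Calls block until the motion is done:
- robot.reach(position, orientation): joint-space move of the TCP to a pose.
- robot.line_to(position, rot=None, rate=0.15): straight line of the TCP; rot=None keeps the orientation; rate is the mean speed in m/s.
- robot.move_j(angles): joint-space move.
- robot.open_gripper() and robot.clamp(grip_force=None): open the fingers fully, or close them until they stop; grip_force is the grip in N (None keeps the last).
- robot.hold(seconds).
- robot.ik(position, orientation): joint angles nearest the present ones, or None.
- robot.get_image(name): name is "scene" or "top"; returns a dict with "pixels" (400x640x3 uint8, red, green, blue), "mtx" (3x3 intrinsics, pixels), "k1" (the pictures are not rectified: a ray, as slopes to the right and down, at radius r is drawn at 1 + k1 r^2 times it, then the intrinsics apply), "R" (3x3) and "t" (3): a world point X has camera coordinates R X + t. Camera axes: x right, y down, z forward; pixel columns grow to the right and rows downward; lengths in m; the calibration is good to about 2 mm. A picture is of the moment at which its call begins. There is no depth.
A pose or a line that the arm cannot do raises robot.MotionError and nothing moves.
- robot.hand_in(): hands the job in; it is judged then, once.
Trained networks look in a picture, given as the dict that the camera call returned (one of the last four; its "shot" number tells which), for a name from the list of things; names that differ only in an ending like _2 or _b are one class to them, and where a whole thing is asked for, a point or a joint stands for the part that bears it (a point fixed in the world has none). Each returns a list of dicts, best first, with "p" (0 to 1); they miss things now and then, are a little off and sometimes report something else, mostly with a low value. They report only what shows in the picture. A call takes as long as a camera call.
- robot.search_frame(picture, query): "point" ([x, y, z] in m, in the coordinates of the camera as it stood for that picture, good to about 4 mm: the middle of the surface that is visible of it).
- robot.trace(picture, query): "pixels" (400x640 bool, what is visible of it).
- robot.mark_of(picture, query): "point" ([x, y, z] in m, in the coordinates of the camera as it stood for that picture, good to about 4 mm: a listed point, or the origin of a listed thing).
Readings, each from a call of its own:
- robot.current_t(): time.
- robot.current_joint_positions(): joint angles.
- robot.current_dq(): joint speeds.
- robot.current_tau(): joint torques, N m.
- robot.current_position(): TCP position.
- robot.current_eef_rot(): TCP orientation.
- robot.current_force(): force on the tool from outside, world axes, zero at the start.
- robot.current_moment(): the same for the moment, N m.
- robot.current_opening(): finger opening in m.
- robot.current_grip_force(): force on a finger pad.
Only numpy, scipy, OpenCV 4.12 (cv2) and the standard library are available. Lean on these libraries where they do the work, as an engineer would, in place of code of your own. Each camera call takes 0.05 s, during which the arm holds its last target. There are 200 camera calls.

## Working session

There is one attempt and no reset: what is moved stays moved. The work goes in short steps, each a Python script; the robot and the scene stay as the last script left them, time stands still between calls to the robot, and variables do not carry over. Pictures are saved under pics/ and viewed, at most 10 in all, crops included, and the job is handed in when it is done.

```bash
mkdir -p pics; cat > h.py <<'E'
from station import robot
import numpy as np, cv2
def world(im,p): return im["R"].T@(np.array(p)-im["t"])
def save(im,n): cv2.imwrite(f"pics/{n}.png",im["pixels"][:,:,::-1])
def pix(im,X):
    c=im["R"]@np.array(X)+im["t"]; s=c[:2]/c[2]; s=s*(1+im["k1"]*(s@s)); return (im["mtx"]@[*s,1])[:2]
E
python3 - <<'E'
from h import *
np.set_printoptions(precision=4,suppress=True)
for n in("scene","top"):
    im=robot.get_image(n); save(im,n+"0")
    print(n,"cam",-im["R"].T@im["t"],im["k1"],im["mtx"][0,0])
    for q in("press","plate","plate_handle","strap_peg","knob_grip","pin_box","reel","old_plate","jar","hammer","brush"):
        for d in robot.mark_of(im,q)[:2]: print(q,round(d["p"],2),world(im,d["point"]),pix(im,world(im,d["point"])).round())
print(robot.current_t(),robot.current_eef_rot())
E
```

```text
scene cam [ 0.9816 -0.8248  1.131 ] 0.006235119154075642 517.3999291363358
press 0.62 [0.5409 0.1851 0.0063] [344. 191.]
plate 0.58 [0.5449 0.1855 0.0824] [346. 173.]
plate_handle 0.55 [0.5415 0.1874 0.1408] [346. 158.]
plate_handle 0.27 [ 0.4148 -0.3881 -0.0002] [196. 324.]
strap_peg 0.77 [0.5946 0.0037 0.1432] [334. 205.]
strap_peg 0.74 [ 0.6619 -0.4008  0.0017] [280. 373.]
knob_grip 0.52 [0.5717 0.0728 0.1523] [338. 183.]
pin_box 0.66 [0.6661 0.0464 0.017 ] [363. 235.]
reel 0.77 [0.4946 0.064  0.0195] [312. 209.]
reel 0.3 [0.5425 0.1799 0.0046] [344. 193.]
jar 0.86 [0.5901 0.437  0.001 ] [390. 149.]
hammer 0.56 [ 0.6623 -0.4     0.0017] [280. 373.]
brush 0.7 [0.5459 0.1826 0.0043] [345. 192.]
brush 0.68 [0.415  0.4883 0.0043] [349. 124.]
top cam [0.2002 0.0257 1.8553] 0.027098100165420733 511.2417632460548
press 0.93 [ 0.5447  0.184  -0.0031] [292. 197.]
plate 0.64 [0.5458 0.1795 0.0822] [291. 192.]
plate_handle 0.56 [0.5445 0.1805 0.1369] [290. 190.]
plate_handle 0.36 [0.5762 0.0767 0.1505] [320. 180.]
strap_peg 0.71 [0.5924 0.0011 0.1388] [342. 176.]
knob_grip 0.46 [0.5742 0.0769 0.151 ] [320. 181.]
pin_box 0.75 [0.6642 0.0424 0.0186] [331. 165.]
reel 0.61 [0.496  0.0652 0.0204] [324. 209.]
old_plate 0.82 [ 0.4044 -0.388   0.0001] [449. 236.]
jar 0.95 [ 0.5884  0.436  -0.0021] [225. 185.]
jar 0.34 [0.5746 0.0736 0.1495] [321. 181.]
hammer 0.87 [ 0.6541 -0.4034  0.0036] [451. 169.]
brush 0.87 [ 0.4174  0.4915 -0.0015] [207. 231.]
1.2 [[ 0.9257 -0.3782 -0.    ]
 [-0.3782 -0.9257  0.    ]
 [-0.     -0.     -1.    ]]
```

View pics/scene0.png

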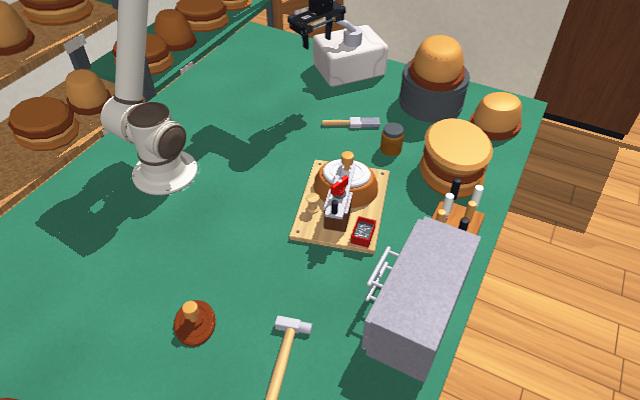

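View pics/top0.png

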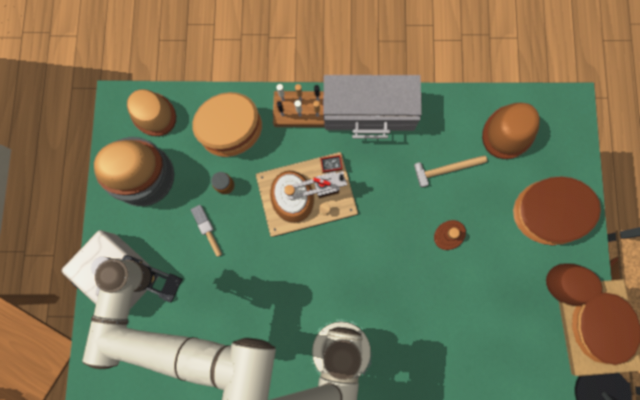

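The scene image shows the press at about (340,195), with the wooden handle at (346,158), red knob at (339,187) and peg at (335,207). In the top image the handle is at (290,190), the knob at (321,181) and the peg at (342,176), and the network marks match these positions. Next I'll refine with repeated shots, triangulate, and fit the press frame.

```bash
cat > m.py <<'E'
from h import *
from scipy.optimize import least_squares
np.set_printoptions(precision=4,suppress=True)
L={"press":(0,0,0),"plate_handle":(0,0,.141),"knob_grip":(.115,0,.150),"strap_peg":(.18,0,.140)}
g={"press":(.543,.184,0),"plate_handle":(.543,.184,.139),"knob_grip":(.573,.075,.151),"strap_peg":(.5935,.0025,.141)}
obs=[]; ims={}
for k in range(4):
    for n in("scene","top"):
        im=robot.get_image(n); ims[n]=im
        for q in L:
            for d in robot.mark_of(im,q):
                if np.linalg.norm(world(im,d["point"])-g[q])<.02: obs.append((n,q,world(im,d["point"]))); break
def proj(n,X): return pix(ims[n],X)
for q in L:   # triangulate
    o=[(n,proj(n,X)) for n,qq,X in obs if qq==q]
    s=least_squares(lambda X:np.concatenate([proj(n,X)-u for n,u in o]),g[q],loss="soft_l1")
    print(q,"tri",s.x,"3d mean",[np.mean([X for n,qq,X in obs if qq==q and n==m],0) for m in("scene","top")])
def pt(p,q,dz=0):
    l=np.array(L[q],float)
    if q=="strap_peg": l[0]+=p[3]
    c,s=np.cos(p[2]),np.sin(p[2]); return np.array([p[0]+c*l[0]-s*l[1],p[1]+s*l[0]+c*l[1],l[2]])
f=least_squares(lambda p:np.concatenate([X-pt(p,q) for n,q,X in obs]),[.543,.184,-1.3,.005],loss="soft_l1",f_scale=.004)
p=f.x; print("fit",p,len(obs)); np.save("p.npy",p)
c,s=np.cos(p[2]),np.sin(p[2])
W=lambda x,y,z:np.array([p[0]+c*x-s*y,p[1]+s*x+c*y,z])
out=[]
for n,(u0,v0) in(("scene",(285,140)),("top",(245,140))):
    K=6; a=cv2.resize(ims[n]["pixels"][v0:v0+100,u0:u0+120,::-1],None,fx=K,fy=K,interpolation=cv2.INTER_CUBIC)
    if n=="top": a=cv2.resize(ims[n]["pixels"][v0:v0+100,u0:u0+120,::-1],None,fx=K,fy=K,interpolation=cv2.INTER_CUBIC)
    D=lambda P,cl:cv2.polylines(a,[np.int32([((pix(ims[n],x)-[u0,v0]+.5)*K) for x in P])],True,cl,1)
    D([W(x,y,.018) for x,y in((-.11,-.12),(.215,-.12),(.215,.12),(-.11,.12))],(255,0,0))
    t=np.linspace(0,6.28,30)
    for x,z,r in((0,.156,.018),(.18+p[3],.152,.009)): D([W(x+r*np.cos(i),r*np.sin(i),z) for i in t],(255,255,0))
    b=.12-.65; e=np.array([np.cos(b),np.sin(b)]); f2=np.array([-e[1],e[0]])
    D([W(*( np.array([.115,0])+i*.031*e+j*.0065*f2),.1615) for i,j in((1,1),(1,-1),(-1,-1),(-1,1))],(0,255,0))
    cv2.imwrite(f"pics/ov_{n}.png",a)
E
python3 m.py
```

```text
press tri [0.5436 0.1822 0.0047] 3d mean [array([0.5427, 0.1832, 0.0034]), array([ 0.5457,  0.1832, -0.0036])]
plate_handle tri [0.544  0.1813 0.1461] 3d mean [array([0.5427, 0.1884, 0.1403]), array([0.5436, 0.1807, 0.1403])]
knob_grip tri [0.5739 0.0755 0.1502] 3d mean [array([0.5741, 0.0734, 0.1521]), array([0.5748, 0.0761, 0.15  ])]
strap_peg tri [0.5921 0.0047 0.1404] 3d mean [array([0.5929, 0.0032, 0.1423]), array([0.5922, 0.0043, 0.1392])]
fit [ 0.5436  0.1843 -1.3034  0.0068] 31
```

View pics/ov_scene.png

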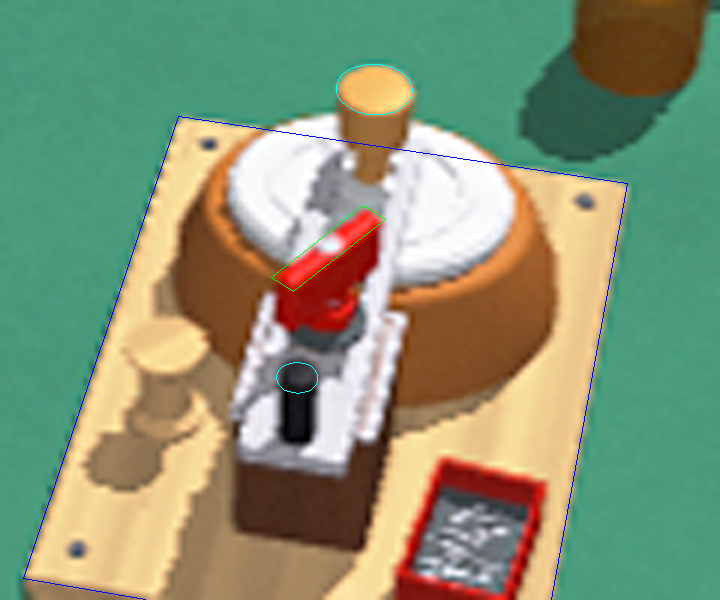

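View pics/ov_top.png

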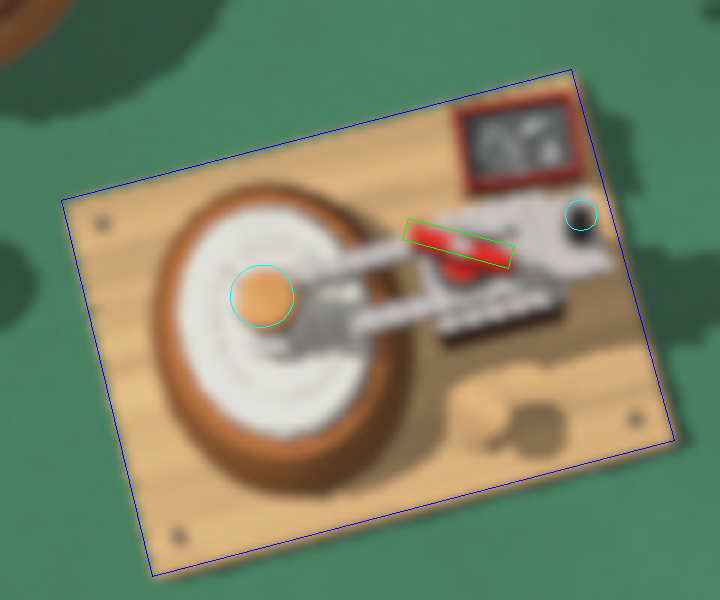

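The overlays match both pictures to about 1–2 mm: board edges, handle top (374,90 / 262,296), wing bar (330,248 / 459,243) and peg (297,378 / 581,215). The triangulated heights of 0.146, 0.150 and 0.140 agree with the text. Next is the knob.

```bash
cat >> h.py <<'E'
np.set_printoptions(precision=4,suppress=True)
try: p=np.load("p.npy")
except Exception: p=np.zeros(4)
def W(x,y,z): c,s=np.cos(p[2]),np.sin(p[2]); return np.array([p[0]+c*x-s*y,p[1]+s*x+c*y,z])
def rot(a):  # tool down, closing axis at world yaw a (or a+pi, whichever keeps the wrist nearer mid-range)
    c,s=np.cos(a),np.sin(a); return np.array([[s,c,0],[-c,s,0],[0,0,-1.]])
def best(pos,a,a2=None):
    o=[]
    for k in(0,np.pi):
        q=[robot.ik(pos,rot(b+k)) for b in(a,a if a2 is None else a2)]
        if all(x is not None for x in q): o.append((max(abs(x[5]) for x in q),a+k))
    return min(o)[1]
def say(*m): print(*m,"t",round(robot.current_t(),2),"tcp",robot.current_position(),"open",round(robot.current_opening(),4),"grip",round(robot.current_grip_force(),1),"F",robot.current_force())
E
cat > k.py <<'E'
from h import *
P=W(.115,0,.131); a=p[2]+.12-.65+np.pi/2
a=best(P,a,a+1.0); R=rot(a)
robot.reach(P+[0,0,.12],R); say("above")
robot.line_to(P,rate=.1); say("down")
robot.clamp(50); say("grip")
for d in(.35,.7,1.0):
    q=robot.ik(P,rot(a+d)); print(q-np.array(robot.current_joint_positions())); robot.move_j(q); say(d)
robot.open_gripper(); robot.line_to(P+[0,0,.07],rate=.15); say("up")
im=robot.get_image("scene"); cv2.imwrite("pics/k1.png",cv2.resize(im["pixels"][120:240,265:425,::-1],None,fx=4,fy=4))
E
python3 k.py
```

```text
Traceback (most recent call last):
  File "k.py", line 3, in <module>
    a=best(P,a,a+1.0); R=rot(a)
  File "h.py", line 16, in best
    q=[robot.ik(pos,rot(b+k)) for b in(a,a if a2 is None else a2)]
       ~~~~~~~~^^^^^^^^^^^^^^
  File "scipy/spatial/transform/_rotation.pyx", line 1143, in scipy.spatial.transform._rotation.Rotation.from_matrix
ValueError: Non-positive determinant (left-handed or null coordinate frame) in rotation matrix 0: [[-0.2596  0.9657  0.    ]
 [-0.9657 -0.2596  0.    ]
 [ 0.      0.     -1.    ]].
```

```bash
sed -i 's/\[\[s,c,0\],\[-c,s,0\]/[[-s,c,0],[c,s,0]/' h.py; python3 k.py
```

```text
above t 5.38 tcp [0.574  0.0742 0.2509] open 0.0872 grip 0.0 F [ 0.1166 -0.3975 -0.9298]
down t 6.72 tcp [0.5745 0.0736 0.1317] open 0.0868 grip 0.0 F [-0.5422 -1.1264  0.1296]
grip t 7.92 tcp [0.5738 0.0734 0.131 ] open 0.0125 grip 50.0 F [-0.2894  0.4804  0.2999]
[-0.0001  0.0001  0.0002  0.0001  0.0003  0.3495]
0.35 t 8.34 tcp [0.5735 0.0734 0.131 ] open 0.0124 grip 50.0 F [-3.1133  0.0306  1.6139]
[-0.0003  0.0003  0.0004  0.0004  0.001   0.3524]
0.7 t 8.77 tcp [0.5732 0.0733 0.131 ] open 0.0125 grip 50.0 F [-4.82    0.9875  3.9604]
[-0.0002  0.0004  0.0006  0.0005  0.0016  0.3037]
1.0 t 9.16 tcp [0.5729 0.0731 0.131 ] open 0.0126 grip 50.0 F [-5.36    2.3468  3.9624]
up t 11.14 tcp [0.5733 0.0734 0.2002] open 0.0873 grip 0.0 F [ 0.1072  0.0234 -0.9924]
```

View pics/k1.png

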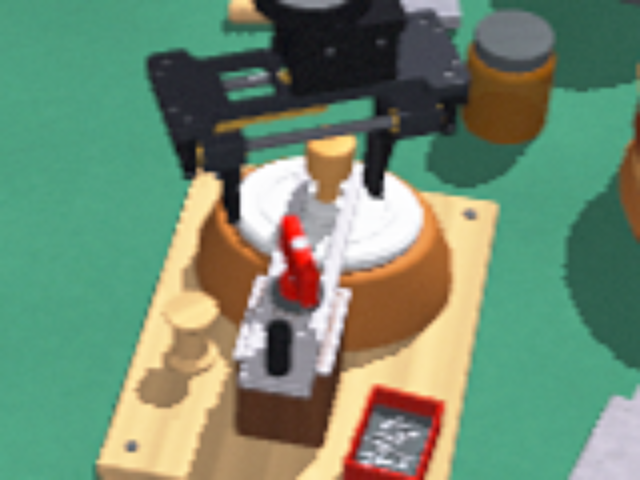

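```bash
cat > s.py <<'E'
from h import *
x0=.18+p[3]; a=best(W(x0+.08,0,.121),p[2]+np.pi/2); R=rot(a)
robot.reach(W(x0,0,.22),R)
robot.line_to(W(x0,0,.122),rate=.1); say("down")
robot.clamp(40); say("grip")
robot.line_to(W(.18+.05,0,.122),rate=.08); say("mid")
robot.line_to(W(.18+.0925,0,.122),rate=.05); say("back")
robot.open_gripper(); robot.line_to(W(.18+.0925,0,.24),rate=.15); say("up")
for n,(v,u) in(("scene",(120,265)),("top",(130,235))):
    im=robot.get_image(n); cv2.imwrite(f"pics/s_{n}.png",cv2.resize(im["pixels"][v:v+120,u:u+160,::-1],None,fx=4,fy=4))
    for d in robot.mark_of(im,"strap_peg")[:2]: print(n,d["p"],world(im,d["point"]),"want",W(.275,0,.14))
    for d in robot.mark_of(im,"plate_handle")[:2]: print(n,d["p"],world(im,d["point"]),"want",W(0,0,.141))
E
python3 s.py
```

```text
down t 12.75 tcp [0.5936 0.0043 0.1227] open 0.0873 grip 0.0 F [0.3611 0.4096 0.8846]
grip t 13.88 tcp [0.5923 0.0039 0.1219] open 0.0169 grip 40.0 F [-2.2436  0.1212  1.1422]
mid t 14.57 tcp [ 0.604  -0.0386  0.1219] open 0.017 grip 40.0 F [-3.7552 -2.1484  2.5365]
back t 15.57 tcp [ 0.615  -0.0789  0.1219] open 0.017 grip 40.0 F [-5.9702 -1.1394  2.6803]
up t 17.82 tcp [ 0.6149 -0.0784  0.2388] open 0.0872 grip 0.0 F [-0.3397  0.1911  0.4481]
scene 0.58 [ 0.6145 -0.0767  0.1465] want [ 0.6163 -0.0809  0.14  ]
scene 0.5 [0.4153 0.4896 0.0023] want [ 0.6163 -0.0809  0.14  ]
scene 0.52 [0.5414 0.1881 0.1407] want [0.5436 0.1843 0.141 ]
top 0.69 [ 0.6159 -0.0775  0.1389] want [ 0.6163 -0.0809  0.14  ]
top 0.64 [0.5461 0.1781 0.1402] want [0.5436 0.1843 0.141 ]
```

The picture after the knob turn shows the bar swung anticlockwise by about 1 rad (at 297,262). The peg moved back with the gripper to a joint value of about 0.09.

View pics/s_scene.png

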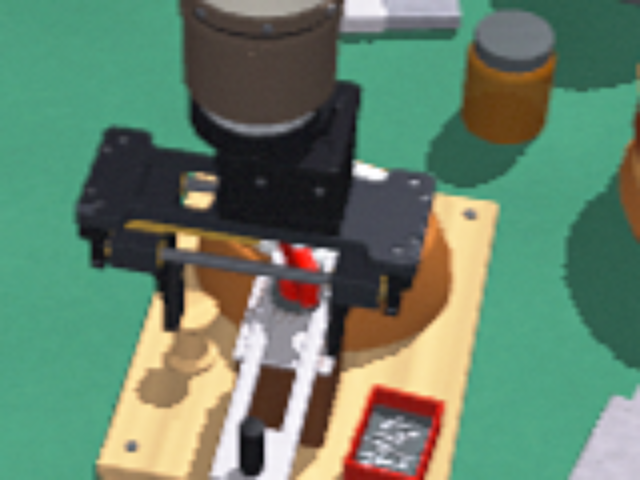

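The clamp is back with its peg at (250,445), the red box and reel haven't moved, and the plate is free. Next I'll grip the handle and lift.

```bash
cat > l.py <<'E'
from h import *
o=[.001/1.0,0,0]; P=W(.0010,0,.122); a=best(P,p[2]+np.pi/2); R=rot(a)
robot.reach(P+[0,0,.12],R); robot.line_to(P,rate=.1); say("down")
robot.clamp(15); say("touch"); robot.clamp(45); say("grip")
robot.line_to(P+[0,0,.015],rate=.03); say("lift15")
robot.line_to(P+[0,0,.10],rate=.06); robot.hold(1.0); say("lift100")
for n,(v,u) in(("scene",(100,265)),("top",(130,235))):
    im=robot.get_image(n); cv2.imwrite(f"pics/l_{n}.png",cv2.resize(im["pixels"][v:v+140,u:u+160,::-1],None,fx=4,fy=4))
    for q in("plate","strap_peg"):
        for d in robot.mark_of(im,q)[:1]: print(n,q,d["p"],world(im,d["point"]))
print("want plate",W(0,0,.18),"peg",W(.2725,0,.14))
E
python3 l.py
```

```text
down t 20.53 tcp [0.5444 0.1836 0.1227] open 0.0869 grip 0.0 F [ 0.4478  0.191  -0.1491]
touch t 21.43 tcp [0.5437 0.1833 0.1219] open 0.0354 grip 15.0 F [0.1954 0.386  0.5728]
grip t 21.65 tcp [0.5438 0.1833 0.122 ] open 0.0348 grip 45.0 F [-0.0229 -0.23    0.6738]
lift15 t 22.3 tcp [0.5437 0.1833 0.1369] open 0.035 grip 45.0 F [ 0.8173  0.2095 -5.149 ]
lift100 t 24.87 tcp [0.5439 0.1834 0.222 ] open 0.0349 grip 45.0 F [ 0.3572  0.5266 -5.4266]
scene plate 0.67 [0.5451 0.1875 0.1809]
scene strap_peg 0.85 [ 0.6141 -0.0768  0.1422]
top plate 0.75 [0.5446 0.1798 0.1805]
top strap_peg 0.92 [ 0.6152 -0.079   0.1392]
want plate [0.5436 0.1843 0.18  ] peg [ 0.6156 -0.0785  0.14  ]
```

View pics/l_scene.png

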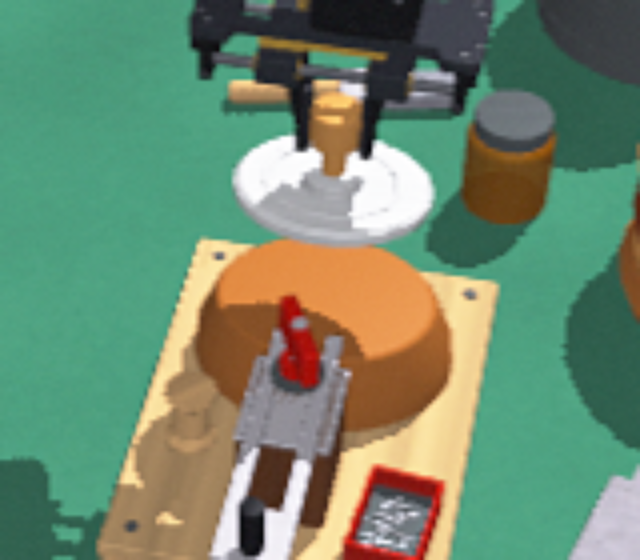

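The plate (333,190) hangs level and clear above the block, with a measured height of 0.18 m and 5.4 N of weight on the wrist. The clamp is back and the knob is loose.

```bash
python3 -c "
from h import *
robot.hold(.5); say('end'); print(robot.hand_in())"
```

```text
end t 25.67 tcp [0.5439 0.1834 0.222 ] open 0.035 grip 45.0 F [ 0.285  -0.3434 -5.1246]
the job is handed in; nothing more can be done
None
```

I handed the job in at about 26 s: the knob is loosened by about 1 rad, the clamp is drawn back to about 92 of its 95 mm, and the plate is held level about 10 cm straight above the block; no verdict came back.

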